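# Close the guard interlock with its tongue key

## Robot

A 6-joint arm with a two-finger parallel gripper is mounted at the origin on a cart in front of the work surface, level with it; the furniture and walls round the work are solid. World frame = base frame: x ahead of the robot, y to its left, z up, the work surface at z = 0. Lengths are in m, angles in rad, forces in N, time in s.
With the tool pointing down it reaches from about 0.375 to 0.9 m from the base axis. Payload 3.1 kg.
Tool frame: the origin (TCP) lies between the finger pads; the fingertips stand 8 mm ahead of it and the grasp point (between the pads) lies 11 mm behind it; z points along the fingers, y is the line along which they close (so a half turn about z gives the same grasp; the last joint's range is limited). The gripper opens to 87 mm and grips with 3 to 60 N. Pads are 19 mm wide; open, the fingers measure 117 mm over their backs; the gripper's body (75 mm by 190 mm) begins 51 mm behind the grasp point.
Start: joints at [-1.486, 0.527, 1.433, -0, 1.181, -0.178], TCP at [0.162, -0.604, 0.199] pointing down, gripper open.
Joint ranges: [-3.08, 3.08], [-0.75, 2.2], [0.22, 2.44], [-1.43, 4.57], [0, 2.65], [-2.85, 2.85]. Speed limits (rad/s): [2.79, 2.79, 3.14, 3.14, 3.14, 3.14].

## Interface

Orientations are given as a unit quaternion [x, y, z, w].
In Python, from rig import robot, vision, job gives the robot as it stands.
- The arm moves only by the shell command python3 -m handwheel 'ROWS' [OPENING] [FORCE]. ROWS is JSON, a list of rows, each a list of 4 numbers: the shift along the tool's x, y, z as a fraction of full scale, then the turn about the tool's z as a fraction of full scale. A call has 1 to 20 rows; each row is the pose to reach, as a shift and turn from the pose commanded when the call began, along the tool's axes at that moment, turning the shorter way round; what a row does not reach only later rows make up. Full scale, the value 1, is 300 mm for a shift and 2 pi rad for a turn. A row lasts 1/12 s, in which the tool goes at most 41.7 mm and 7.16 degrees, less where a joint would pass 70% of its speed; a pose out of reach is approached as far as the arm can. A call with a number of a shift or a turn outside -1 to 1 is refused whole. A call with a gripper value outside its range is refused whole. OPENING is the opening in per cent of the stroke, from 0 (shut) to 100 (fully open), set as the call begins (- or left out, the last holds). The fingers move at their own pace and stop on an object; FORCE is the grip in N (left out, the last holds). Time passes only in rows, so rows that repeat a pose let the fingers close. It gives the time, the measured TCP pose, the force, the opening and the grip force at its end, in the units of the state.
- robot.get_obs(): the state, without advancing time (a new reading comes with each control period).
- vision.camera(name): name is "side" or "top" or "wrist"; returns a dict with "frame" (400x640x3 uint8, red, green, blue), "K" (3x3 intrinsics, pixels), "k1" (the pictures are not rectified: a ray, as slopes to the right and down, at radius r is drawn at 1 + k1 r^2 times it, then the intrinsics apply), "cam_to_world" (4x4, takes a point from camera to world coordinates); the wrist camera has in their place "hand_eye" (4x4, takes a point from camera to tool coordinates, whose origin is the TCP and whose axes are the flange's). Camera axes: x right, y down, z forward; pixel columns grow to the right and rows downward; lengths in m; the calibration is good to about 2 mm. A picture is of the moment at which its call begins: read the wrist's pose just before it. There is no depth.
- job.hand_in(): hands the job in; it is judged then, once.
Trained networks look in the newest picture that a camera, given by its name, has taken for a name from the list of things; names that differ only in an ending like _2 or _b are one class to them, and where a whole thing is asked for, a point or a joint stands for the part that bears it (a point fixed in the world has none). Each returns a list of dicts, best first, with "conf" (0 to 1); they miss things now and then, are a little off and sometimes report something else, mostly with a low value. They report only what shows in the picture. A call takes as long as a camera call. They do not tell look-alikes from the thing itself.
- vision.look_for(camera, label): "point" ([row, column] in pixels, amid what is visible of it).
- vision.outline_of(camera, label): "mask" (400x640 bool, what is visible of it) and "point" ([row, column] in pixels, amid what is visible of it).
The state is a dict: "time": time; "q": joint angles; "joint_velocities": joint speeds; "joint_torque": joint torques, N m; "position": TCP position; "tool_rot": TCP orientation; "ft_force": force on the tool from outside, world axes, zero at the start; "moment": the same for the moment, N m; "grip_width": finger opening in m; "grip_force": force on a finger pad.
Only numpy, scipy, OpenCV 4.12 (cv2) and the standard library are available. Lean on these libraries where they do the work, as an engineer would, in place of code of your own. Each camera call takes 0.05 s, during which the arm holds its last target. There are 200 camera calls.

## Task

Pull the yellow-handled tongue key straight up out of its wooden parking block and insert its flat steel tongue into the slot on top of the red guard switch, fully home, so that the key's black collar lies flat on the switch's rim; then let go of it. Leave the blue-handled spare key parked where it is.

Things in the scene. Friction and masses are not known exactly. Their poses are not given: they have to be found in the camera images.
- yellow_grip (a point): Centre of the yellow handle of the loose upright key, z up: handle 44 (x) x 20 (y, grasp across this from above) x 50 mm high. Black collar 68 x 48 x 5 mm under the handle, its underside 30 mm below this point; flat steel tongue 24 (x) x 6 (y) x 40 mm long hangs below, its tip 70 mm below this point. Weighs 80 to 170 g; fits either way round.
- yellow_park: Fixed plywood parking block of the yellow key, 80 (x) x 60 (y) x 50 mm high; origin at the centre of its underside, z up. At the start the key's collar rests on it, the tongue in its slot with 5 mm play each way, the key's x along the block's x: lift 40 mm to free the tongue.
- blue_grip (a point): Centre of the blue handle of the spare key, the same as the yellow one in all but colour, parked in a like block of its own; it stays there. Parked keys reach 105 mm above the bed, so carry the other one over it high enough. The two blocks may have changed places.
- switch_mouth (a point): Centre of the slot's mouth, level with the flat rim on top of the fixed red guard switch, 60 mm above the bed; z up. Housing 78 (x) x 58 mm (y). Slot long along x: black flared mouth 54 (x) x 36 mm (y), narrowing over 18 mm of depth to a throat 32 (x) x 14 mm (y); floor 50 mm below the rim. Key home: collar on the rim, handle's centre 30 mm above this point.
Not all that is in view belongs to the job. Leave any orange, purple or turquoise look-alike of the part that bears yellow_grip alone.

How it is judged:
At the end, for the whole second after the job is handed in: Yellow key released in the red switch: handle centre within 12 mm of the slot centre seen from above and 22 to 36 mm over the rim (30 is home), upright within 10 degrees, along the slot within 20 degrees either way round; blue key within 20 mm of where it stood (z of yellow_grip in the frame of switch_mouth between 0.022 and 0.036 m and horizontal distance between yellow_grip and switch_mouth below 0.012 m and angle between yellow_grip's own z axis and vertical below 0.17 rad and angle between the x axis of yellow_grip and the x axis of switch_mouth, either way round below 0.35 rad and distance of blue_grip from where it was at the start of the episode below 0.02 m); the robot touches nothing.
It fails at once if the blue spare key is moved by more than 20 mm (distance of blue_grip from where it was at the start of the episode above 0.02 m).
It also fails if it takes over 38 s, if anything falls off the work surface, if the arm or the gripper's body presses on something with over 40 N, if the wrist force passes 120 N, or if a joint passes its speed limit or range.

## Working session

There is one attempt and no reset: what is moved stays moved. The work goes in short steps, Python scripts to look and compute and a shell command to move; the robot and the scene stay as the last step left them, time stands still between calls to the robot, and variables do not carry over. Pictures are saved under pics/ and viewed, at most 10 in all, crops included, and the job is handed in when it is done.

```bash
mkdir -p pics; cat > h.py <<'E'
import numpy as np, cv2
from rig import robot, vision, job
from scipy.spatial.transform import Rotation as R
def cam(name):
    o=robot.get_obs(); c=vision.camera(name)
    if 'hand_eye' in c:
        T=np.eye(4); T[:3,:3]=R.from_quat(o['tool_rot']).as_matrix(); T[:3,3]=o['position']
        c['cam_to_world']=T@c['hand_eye']
    return c
def at(c,rc,z):
    K=c['K']; p=cv2.undistortPoints(np.array([[[rc[1],rc[0]]]],float),K,np.array([c['k1'],0,0,0.]))[0,0]
    T=c['cam_to_world']; d=T[:3,:3]@[p[0],p[1],1]; o=T[:3,3]
    return o+d*(z-o[2])/d[2]
def save(c,n): cv2.imwrite('pics/'+n,c['frame'][:,:,::-1])
E
python3 - <<'E'
from h import *
for n in ['top','side']:
    c=cam(n); save(c,n+'0.png'); print(n,c['cam_to_world'][:3,3].round(3))
    for l,z in [('yellow_grip',.105),('blue_grip',.105),('switch_mouth',.06),('yellow_park',.05)]:
        for d in vision.look_for(n,l)[:4]: print(l,round(d['conf'],2),np.round(d['point']),at(c,d['point'],z).round(3))
print(robot.get_obs())
E
```

```text
top [0.32  0.039 1.418]
yellow_grip 0.75 [186. 198.] [0.554 0.463 0.105]
yellow_grip 0.72 [230. 452.] [ 0.404 -0.386  0.105]
yellow_grip 0.62 [210. 294.] [0.472 0.14  0.105]
yellow_grip 0.58 [217. 332.] [0.448 0.01  0.105]
blue_grip 0.52 [205. 378.] [ 0.489 -0.142  0.105]
switch_mouth 0.77 [210. 257.] [0.48  0.271 0.06 ]
side [ 0.56  -1.288  1.293]
yellow_grip 0.93 [302. 288.] [ 0.416 -0.44   0.105]
yellow_grip 0.64 [184. 320.] [0.477 0.096 0.105]
yellow_grip 0.53 [208. 312.] [ 0.455 -0.032  0.105]
yellow_grip 0.45 [137. 344.] [0.56  0.405 0.105]
blue_grip 0.72 [240. 315.] [ 0.479 -0.186  0.105]
switch_mouth 0.75 [172. 324.] [0.485 0.227 0.06 ]
yellow_park 0.8 [220. 314.] [ 0.464 -0.04   0.05 ]
{'time': 0.5, 'q': array([-1.48650355e+00,  5.27537104e-01,  1.43273140e+00, -2.97116612e-06,
        1.18140064e+00, -1.78480374e-01]), 'joint_velocities': array([ 0.00180141, -0.00011432, -0.00174469, -0.00029246,  0.00104184,
       -0.00103701]), 'joint_torque': array([-1.50683798e-03, -4.39606333e+01, -1.76790118e+01,  6.32145116e-02,
        5.15328138e-02, -3.93230596e-05]), 'position': array([ 0.16238533, -0.60349068,  0.19891556]), 'tool_rot': array([ 9.91381119e-01,  1.31009451e-01,  4.27540757e-07, -3.82657914e-05]), 'ft_force': array([-0.01973576,  0.1075452 , -0.38875989]), 'moment': array([0.03258719, 0.00277035, 0.00656578]), 'grip_force': 0.0, 'grip_width': 0.08687979318091665}
```

View pics/top0.png

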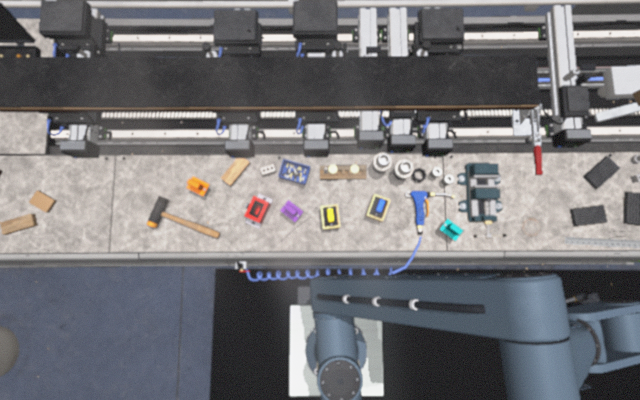

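View pics/side0.png

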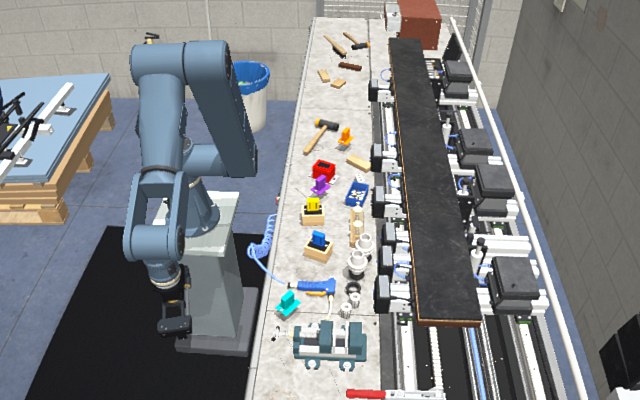

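The top view shows the yellow key in its block at about row 217, col 332. The blue one is at (208,378), the red switch at (209,257), and a purple look-alike at (211,291). The side view agrees, so I'm moving above the yellow key.

```bash
python3 -m handwheel '[[0.1,-0.1,-0.35,0],[0.2,-0.2,-0.4,0],[0.73,-0.87,-0.4,0],[0.73,-0.87,-0.4,0],[0.73,-0.87,-0.4,0],[0.73,-0.87,-0.4,0],[0.73,-0.87,-0.4,0],[0.73,-0.87,-0.4,0],[0.73,-0.87,-0.4,0],[0.73,-0.87,-0.4,0],[0.73,-0.87,-0.4,0],[0.73,-0.87,-0.4,0],[0.73,-0.87,-0.4,0],[0.73,-0.87,-0.4,0]]' 100
python3 -m handwheel '[[0.6,-0.86,0,0.042],[0.6,-0.86,0,0.042],[0.6,-0.86,0,0.042],[0.6,-0.86,0,0.042],[0.6,-0.86,0,0.042],[0.6,-0.86,0,0.042],[0.6,-0.86,0,0.042],[0.6,-0.86,0,0.042],[0.6,-0.86,0,0.042],[0.6,-0.86,0,0.042],[0.6,-0.86,0,0.042],[0.6,-0.86,0,0.042],[0.6,-0.86,0,0.042]]'
python3 - <<'E'
from h import *
c=cam('wrist'); save(c,'w1.png'); print(c['hand_eye'].round(3))
for l,z in [('yellow_grip',.105),('blue_grip',.105),('switch_mouth',.06),('yellow_park',.05)]:
    for d in vision.look_for('wrist',l)[:4]: print(l,round(d['conf'],2),np.round(d['point']),at(c,d['point'],z).round(3))
E
```

```text
time: 1.67
position: [0.3056, -0.296, 0.3186]
tool_rot: [0.991, 0.13, -0.0, -0.0]
ft_force: [-0.9, -0.2, 0.5]
grip_width: 0.0869
grip_force: 0.0
time: 2.75
position: [0.4128, -0.0003, 0.3188]
tool_rot: [1.0, -0.002, -0.0, 0.0]
ft_force: [-0.3, -0.3, -0.3]
grip_width: 0.0872
grip_force: 0.0
[[-0.    -0.954 -0.3    0.082]
 [ 1.    -0.     0.     0.001]
 [-0.    -0.3    0.954 -0.185]
 [ 0.     0.     0.     1.   ]]
yellow_grip 0.96 [120. 216.] [0.478 0.132 0.105]
yellow_grip 0.87 [166. 576.] [ 0.416 -0.351  0.105]
yellow_grip 0.57 [133. 307.] [0.461 0.014 0.105]
yellow_grip 0.51 [60.  6.] [0.551 0.382 0.105]
blue_grip 0.67 [110. 419.] [ 0.49  -0.13   0.105]
switch_mouth 0.56 [114. 145.] [0.486 0.249 0.06 ]
yellow_park 0.93 [125. 324.] [ 0.469 -0.009  0.05 ]
```

View pics/w1.png

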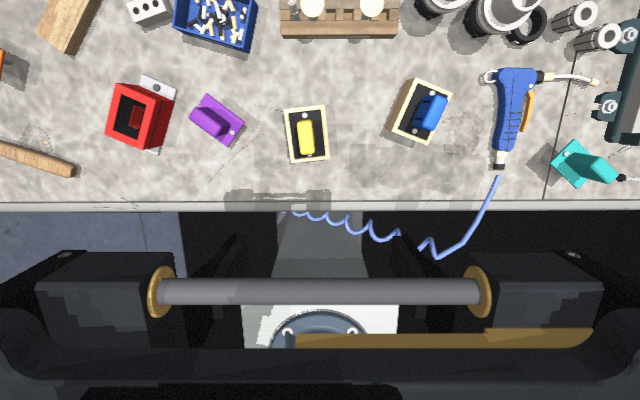

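The wrist view shows the yellow key at about (137,306), the switch at (115,140), and blue at (112,430), all rotated a little. Next I fit box silhouettes to get their poses.

```bash
cat >> h.py <<'E'
from scipy.optimize import minimize
def poly(c,x,y,yaw,lx,ly,z0,z1):
    P=np.array([[a*lx/2,b*ly/2,z] for a in(-1,1) for b in(-1,1) for z in(z0,z1)])
    P=R.from_euler('z',yaw).apply(P)+[x,y,0]; W=np.linalg.inv(c['cam_to_world'])
    p=cv2.projectPoints(P,cv2.Rodrigues(W[:3,:3])[0],W[:3,3],c['K'],np.array([c['k1'],0,0,0.]))[0]
    return cv2.convexHull(p.astype(np.float32))
def mask(c,rc,lo,hi,r=60):
    h=cv2.cvtColor(c['frame'],cv2.COLOR_RGB2HSV); m=cv2.inRange(h,np.array(lo),np.array(hi))
    if lo[0]==0: m|=cv2.inRange(h,np.array((172,)+tuple(lo[1:])),np.array((180,255,255)))
    k=np.zeros_like(m); cv2.circle(k,(int(rc[1]),int(rc[0])),r,255,-1); m&=k
    m=cv2.morphologyEx(m,cv2.MORPH_OPEN,np.ones((2,2)))
    n,L,S,_=cv2.connectedComponentsWithStats(m); L=(L==1+S[1:,4].argmax()).astype(np.uint8)
    h=cv2.convexHull(cv2.findNonZero(L)); return h
def fit(c,h,box,zt):
    M=np.zeros((1600,2560),np.uint8); cv2.fillPoly(M,[np.round(h*4+1.5).astype(int)],1)
    def f(p):
        Q=np.zeros_like(M); cv2.fillPoly(Q,[np.round(poly(c,*p,*box)*4+1.5).astype(int)],1)
        return 1-(M&Q).sum()/(M|Q).sum()
    m=h.reshape(-1,2).mean(0); x0=at(c,m[::-1],zt)[:2]; best=None
    for y in np.arange(-1.4,1.6,.4):
        s=minimize(f,[*x0,y],method='Nelder-Mead',options=dict(initial_simplex=[[*x0,y],[x0[0]+.01,x0[1],y],[x0[0],x0[1]+.01,y],[*x0,y+.3]],maxiter=120))
        if best is None or s.fun<best.fun: best=s
    return best.x.round(4),round(best.fun,3)
Y=((20,120,90),(34,255,255)); RED=((0,120,60),(6,255,255))
HB=(.044,.020,.055,.105); SB=(.078,.058,0,.06)
E
python3 - <<'E'
from h import *
c=cam('wrist')
print('y',fit(c,mask(c,(137,306),*Y,40),HB,.08)); print('s',fit(c,mask(c,(115,140),*RED,55),SB,.03))
c=cam('top')
print('y',fit(c,mask(c,(217,332),*Y,20),HB,.08)); print('s',fit(c,mask(c,(209,257),*RED,22),SB,.03))
E
```

```text
y (array([0.4537, 0.0153, 0.1207]), np.float64(0.074))
s (array([ 0.479 ,  0.2708, -0.4213]), np.float64(0.036))Traceback (most recent call last):
  File "<stdin>", line 5, in <module>
  File "h.py", line 26, in mask
    n,L,S,_=cv2.connectedComponentsWithStats(m); L=(L==1+S[1:,4].argmax()).astype(np.uint8)
                                                         ~~~~~~~~~~~~~~^^
ValueError: attempt to get argmax of an empty sequence
```

```bash
python3 -m handwheel '[[0.137,-0.052,0.4,-0.02],[0.137,-0.052,0.4,-0.02],[0.137,-0.052,0.4,-0.02],[0.137,-0.052,0.4,-0.02],[0.137,-0.052,0.4,-0.02],[0.137,-0.052,0.4,-0.02]]' 100
python3 - <<'E'
from h import *
c=cam('wrist'); save(c,'w2.png'); o=robot.get_obs(); print(o['position'],R.from_quat(o['tool_rot']).as_matrix()[:2,0])
W=np.linalg.inv(c['cam_to_world']); p=W[:3,:3]@[.4537,.0153,.08]+W[:3,3]; p=c['K']@(p/p[2]); print(p)
print('y',fit(c,mask(c,(p[1],p[0]),*Y,90),HB,.08))
E
```

```text
time: 3.6
position: [0.4543, 0.0167, 0.2]
tool_rot: [0.998, 0.062, 0.0, 0.0]
ft_force: [-0.2, 0.2, 0.5]
grip_width: 0.0871
grip_force: 0.0
[0.45488164 0.0165127  0.20092998] [0.99222893 0.12438495]
[319.58511422 188.13169605   1.        ]
y (array([0.4552, 0.0152, 0.1278]), np.float64(0.103))
```

View pics/w2.png

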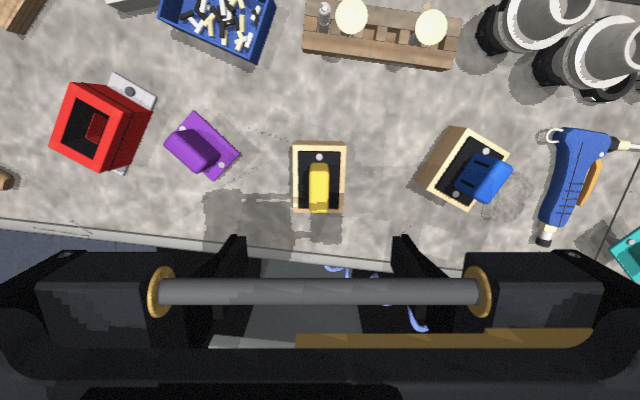

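The close view shows the yellow handle at (188,319), upright and aligned with the fingers, with the switch at (128,90). I'm descending to grip it.

```bash
python3 -m handwheel '[[0.001,0.004,0.1,0],[0.001,0.004,0.2,0],[0.001,0.004,0.3,0],[0.001,0.004,0.38,0],[0.001,0.004,0.425,0],[0.001,0.004,0.425,0],[0.001,0.004,0.425,0]]'
python3 -m handwheel '[[0,0,0,0],[0,0,0,0],[0,0,0,0],[0,0,0,0],[0,0,0,0],[0,0,0,0],[0,0,0,0],[0,0,0,0],[0,0,0,0],[0,0,0,0]]' 0 35
```

```text
time: 4.23
position: [0.4557, 0.0152, 0.0732]
tool_rot: [0.998, 0.062, 0.002, 0.0]
ft_force: [0.9, -0.3, 0.9]
grip_width: 0.0866
grip_force: 0.0
time: 5.07
position: [0.4544, 0.0157, 0.0714]
tool_rot: [0.998, 0.062, -0.0, -0.0]
ft_force: [0.7, -0.1, 0.3]
grip_width: 0.0287
grip_force: 0.0
```

```bash
python3 -m handwheel '[[0,0,0,0],[0,0,0,0],[0,0,0,0],[0,0,0,0],[0,0,0,0]]'
python3 -m handwheel '[[0,0,-0.05,0],[0,0,-0.1,0],[0,0,-0.2,0],[0,0,-0.3,0],[0,0,-0.4,0],[0,0,-0.5,0],[0,0,-0.55,0],[0,0,-0.55,0],[0,0,-0.55,0]]'
```

```text
time: 5.48
position: [0.4543, 0.0157, 0.0713]
tool_rot: [0.998, 0.062, -0.0, -0.0]
ft_force: [-0.7, -0.3, -0.9]
grip_width: 0.0195
grip_force: 34.9
time: 6.23
position: [0.4544, 0.0157, 0.2367]
tool_rot: [0.998, 0.062, 0.001, 0.0]
ft_force: [0.3, 0.4, -1.7]
grip_width: 0.0197
grip_force: 34.9
```

The yellow key is gripped and lifted (width 19.7 mm). Now carrying it above the switch.

```bash
python3 -m handwheel '[[0.03,-0.12,0,0.0868],[0.06,-0.24,0,0.0868],[0.08,-0.36,0,0.0868],[0.11,-0.48,0,0.0868],[0.13,-0.6,0,0.0868],[0.16,-0.72,0,0.0868],[0.187,-0.8,0,0.0868],[0.187,-0.833,0,0.0868],[0.187,-0.833,0,0.0868],[0.187,-0.833,0,0.0868],[0.187,-0.833,0,0.0868]]'
python3 - <<'E'
from h import *
c=cam('wrist'); save(c,'w3.png'); o=robot.get_obs(); print(o['position'],R.from_quat(o['tool_rot']).as_matrix()[:2,0])
W=np.linalg.inv(c['cam_to_world']); p=W[:3,:3]@[.479,.2708,.06]+W[:3,3]; p=c['K']@(p/p[2]); print(p)
for d in vision.look_for('wrist','switch_mouth')[:2]: print(d['conf'],d['point'],at(c,d['point'],.06))
print('s',fit(c,mask(c,(p[1],p[0]),*RED,100),SB,.03))
c=cam('top'); save(c,'t3.png'); 
E
```

```text
time: 7.15
position: [0.478, 0.269, 0.2352]
tool_rot: [0.978, -0.209, -0.001, 0.001]
ft_force: [0.5, 0.0, -1.5]
grip_width: 0.0199
grip_force: 34.9
[0.47838832 0.26888219 0.23566152] [ 0.91207322 -0.41002506]
[315.84717959 175.82992605   1.        ]
0.83 [152.8, 314.7] [0.50554369 0.26031714 0.06      ]
s (array([ 0.4824,  0.2718, -0.4342]), np.float64(0.448))
```

View pics/w3.png

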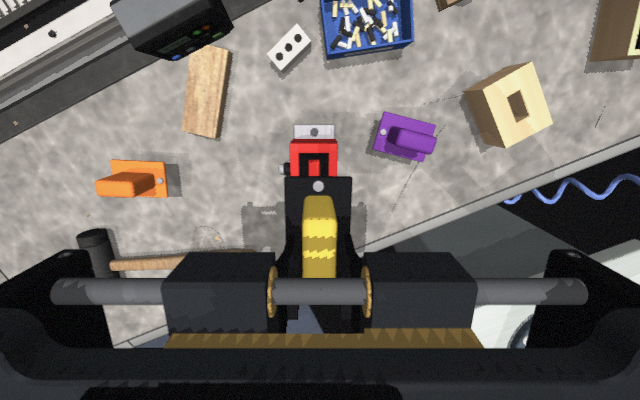

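```bash
python3 - <<'E'
from h import *
c=cam('wrist')
h=cv2.cvtColor(c['frame'],cv2.COLOR_RGB2HSV); m=cv2.inRange(h,np.array((0,120,60)),np.array((6,255,255)))|cv2.inRange(h,np.array((172,120,60)),np.array((180,255,255)))
for r in range(138,178,4):
    q=np.where(m[r,270:360])[0]+270; print(r,(q.min(),q.max()) if len(q) else None,end=' ')
print()
for z in (.06,): print(poly(c,.479,.2708,-.4213,.078,.058,z,z+1e-4).reshape(-1,2).round(1).tolist())
o=robot.get_obs();p=o['position'];M=R.from_quat(o['tool_rot']).as_matrix();yaw=np.arctan2(M[1,0],M[0,0]);z=p[2]+.0087
print('collar',poly(c,p[0],p[1],yaw,.068,.048,z-.0251,z-.025).reshape(-1,2).round(1).tolist())
print('handle',poly(c,p[0],p[1],yaw,.044,.020,z+.0249,z+.025).reshape(-1,2).round(1).tolist())
# refit from w2
f=cv2.imread('pics/w2.png')[:,:,::-1].copy(); T=np.eye(4); a=np.arctan2(.12438,.99223)
T[:3,:3]=np.array([[np.cos(a),np.sin(a),0],[np.sin(a),-np.cos(a),0],[0,0,-1]]);T[:3,3]=[.4549,.0165,.2009]
d=dict(c,frame=f,cam_to_world=T@c['hand_eye']); print('w2',fit(d,mask(d,(128,100),*RED,80),SB,.03))
f=cv2.imread('pics/top0.png')[:,:,::-1].copy(); d=dict(vision.camera('top'),frame=f); print('top',fit(d,mask(d,(209,257),*RED,22),SB,.03))
E
```

```text
138 None 142 (np.int64(293), np.int64(336)) 146 (np.int64(291), np.int64(337)) 150 (np.int64(291), np.int64(337)) 154 (np.int64(291), np.int64(337)) 158 (np.int64(291), np.int64(337)) 162 (np.int64(291), np.int64(337)) 166 (np.int64(291), np.int64(337)) 170 (np.int64(291), np.int64(337)) 174 (np.int64(291), np.int64(337)) 
[[340.5, 144.8000030517578], [339.20001220703125, 206.1999969482422], [294.1000061035156, 206.3000030517578], [292.29998779296875, 144.89999389648438], [292.29998779296875, 144.89999389648438], [340.5, 144.8000030517578]]
collar [[351.5, 179.1999969482422], [348.6000061035156, 266.0], [285.70001220703125, 266.1000061035156], [282.3999938964844, 179.1999969482422], [282.3999938964844, 179.1999969482422], [351.5, 179.1999969482422]]
handle [[334.8999938964844, 221.89999389648438], [333.70001220703125, 291.29998779296875], [299.79998779296875, 291.3999938964844], [298.29998779296875, 222.0], [298.29998779296875, 221.89999389648438], [334.8999938964844, 221.89999389648438]]
w2 (array([ 0.4813,  0.2707, -0.4413]), np.float64(0.026))
top (array([ 0.4799,  0.2735, -0.4936]), np.float64(0.187))
```

```bash
python3 -m handwheel '[[0.001,-0.017,0,0.0015],[0.001,-0.017,0.1,0.0015],[0.001,-0.017,0.2,0.0015],[0.001,-0.017,0.3,0.0015],[0.001,-0.017,0.36,0.0015],[0.001,-0.017,0.36,0.0015],[0.001,-0.017,0.36,0.0015]]'
python3 - <<'E'
from h import *
c=cam('wrist'); o=robot.get_obs(); print(o['position'],o['ft_force'])
s=vision.camera('side')
a=cv2.resize(c['frame'][80:320,180:460],(466,400)); b=cv2.resize(s['frame'][110:220,270:380],(330,400)) 
cv2.imwrite('pics/w4.png',np.hstack([a,b])[:,:,::-1])
E
```

```text
time: 7.98
position: [0.4813, 0.2751, 0.1279]
tool_rot: [0.977, -0.214, -0.001, 0.0]
ft_force: [-0.5, 0.1, -1.5]
grip_width: 0.0198
grip_force: 34.9
[0.48237554 0.27548714 0.12914402] [-0.79353057 -0.00281599 -2.27409761]
```

View pics/w4.png

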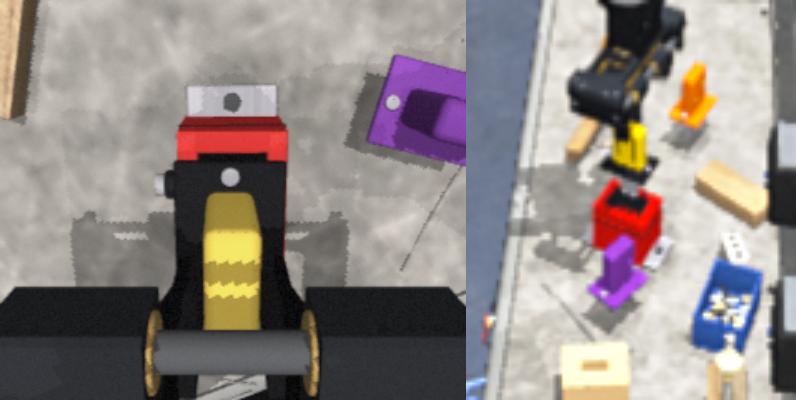

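The tongue is over the mouth: the collar centre (col 231) and the switch centre (col 232) agree in the crop, and the side view shows the same. Inserting gently.

```bash
python3 -m handwheel '[[0,0,0.02,0],[0,0,0.04,0],[0,0,0.06,0],[0,0,0.08,0],[0,0,0.1,0]]'
python3 -m handwheel '[[0,0,0.01,0],[0,0,0.02,0],[0,0,0.03,0],[0,0,0.04,0],[0,0,0.045,0],[0,0,0.045,0]]'
```

```text
time: 8.5
position: [0.4813, 0.2752, 0.098]
tool_rot: [0.977, -0.213, -0.0, 0.0]
ft_force: [0.3, 0.8, -1.3]
grip_width: 0.0198
grip_force: 34.9
time: 9.0
position: [0.4812, 0.2751, 0.0846]
tool_rot: [0.977, -0.213, -0.0, 0.0]
ft_force: [-0.1, -0.7, -1.7]
grip_width: 0.0195
grip_force: 34.9
```

```bash
python3 -m handwheel '[[0,0,0.004,0],[0,0,0.008,0],[0,0,0.011,0],[0,0,0.011,0],[0,0,0.011,0]]'
```

```text
time: 9.42
position: [0.4814, 0.2752, 0.0817]
tool_rot: [0.977, -0.213, 0.0, -0.0]
ft_force: [-0.5, 0.2, -2.7]
grip_width: 0.0197
grip_force: 34.9
```

The tongue went in with no side force. Releasing and backing off.

```bash
python3 -m handwheel '[[0,0,0,0],[0,0,0,0],[0,0,0,0],[0,0,0,0],[0,0,0,0],[0,0,0,0],[0,0,0,0],[0,0,0,0],[0,0,0,0],[0,0,0,0]]' 60
python3 -m handwheel '[[0,0,-0.05,0],[0,0,-0.1,0],[0,0,-0.2,0],[0,0,-0.3,0],[0,0,-0.4,0],[-0.1,0,-0.5,0],[-0.2,0,-0.55,0],[-0.2,0,-0.55,0],[-0.2,0,-0.55,0],[-0.2,0,-0.55,0]]'
python3 - <<'E'
from h import *
c=cam('wrist'); s=vision.camera('side')
a=cv2.resize(c['frame'][60:260,180:460],(466,333)); a=np.pad(a,((0,67),(0,0),(0,0))); b=cv2.resize(s['frame'][110:220,270:380],(330,400)) 
cv2.imwrite('pics/w5.png',np.hstack([a,b])[:,:,::-1])
m=mask(c,(190,318),*Y,90); print(fit(c,m,(.044,.02,.065,.115),.09))
E
```

```text
time: 10.25
position: [0.4814, 0.2752, 0.0816]
tool_rot: [0.977, -0.213, -0.0, 0.0]
ft_force: [-0.5, -0.6, 0.2]
grip_width: 0.052
grip_force: 0.0
time: 11.08
position: [0.4269, 0.3001, 0.2464]
tool_rot: [0.977, -0.213, 0.0, 0.0]
ft_force: [0.5, -0.3, -0.1]
grip_width: 0.0523
grip_force: 0.0
(array([ 0.481 ,  0.2739, -0.4382]), np.float64(0.1))
```

View pics/w5.png

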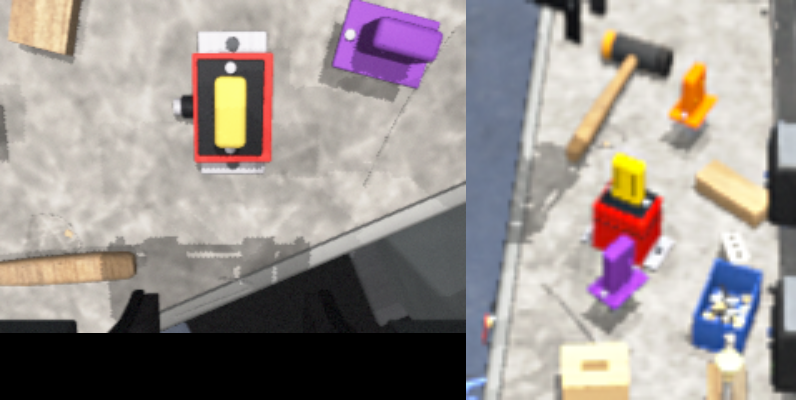

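The key is upright with its collar centred on the red rim (crop around col 231, row 108), and the gripper is clear of it.

```bash
python3 -c "from rig import job; print(job.hand_in())"
```

```text
the job is handed in; nothing more can be done
None
```

The yellow key sits fully home and released in the red guard switch, with its collar flat on the rim; the blue key was never approached, and the job was handed in at about 11 s (no verdict was returned).

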